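# Bond a helmet speaker cup in a clamshell jig

## Task

The helmet's speaker cup is ready to be bonded: stand the loose liner cup inside the shell cup that waits in the clamshell jig, swing the jig's lid down over them, then take the locating pin from its parking post and push it down through the hole at the lid's end into the bushing below. The lid is sprung, so press the pin fully home until the halves are shut, and finish still gripping the pin and pressing it down: do not let go. Leave the glue bottle and the pots where they stand.

Things in the scene. Friction and masses are not known exactly. Their poses are not given: they have to be found in the camera images.
- jig: Lower half of the clamshell jig, fixed to the bench: plywood plate 124 x 296 x 10 mm, long along its y. Origin: on the bench under the pocket's centre. The pocket (71 mm wide, floor at z 10) is in a 104 mm square block, top at z 34. Along y: hinge at -100; post with the pin bushing, 44 mm square, at +75; parking post, 34 mm square, at +138; both posts are aluminium, tops at z 49 mm.
- shell: Outer grey plastic cup, tapered, open on top, standing in the jig's pocket. Outside width 55 mm at the foot, 68 at the rim, 26 high, wall and floor 3 mm; its rim stands 2 mm over the pocket block. Origin: centre of its underside, z up.
- liner: Inner grey plastic cup of the same shape, upright on the bench. Outside width 45 mm at the foot, 58 at the rim, 34 high, wall and floor 3 mm. Origin: centre of its underside, z up. Seated, its underside is 3 mm above the shell's and its rim stands 11 mm over the shell's rim (47 mm above the bench), so it can be gripped round the outside of its rim, best across the jig (along the jig's x).
- pin: Steel locating pin, upright in the parking post; lifts straight out. Origin: centre of its lower tip, z up along it. Shank 10 mm thick, 38 long, with a bullet nose (4 mm wide at the tip, full width 9 mm up); shoulder collar 25 mm wide, z 38 to 43; black round knob 20 mm wide, z 43 to 73 mm. Fully home, the collar lies on the lid and the tip is 25 mm below the bushing's mouth.
- lid (a joint): Angle of the lid (rad): 0 shut, 1.95 at its stop, leaning back. It starts open past upright and friction keeps it there. Pushed by its back down to about 0.9 it sinks slowly by itself until the sprung foot under it stands on the liner's floor, and rests 0.04 to 0.08 ajar (free end 8 to 16 mm high). 5 to 8 N down on the pin shuts it on a solid stop; let go, it rises.
- lid_hinge (a point): Middle of the lid's hinge axis, 56 mm above the bench. The lid is 12 mm thick, centred on this axis, 74 mm wide; its last 56 mm is an aluminium tongue 46 mm wide. Under it, 100 mm from the hinge, the sprung foot (23 mm rubber pad, 8 mm of travel) reaches 42 mm out of its inner face.
- lid_hole (a point): Centre of the upper mouth of the lid's 12 mm pin hole, 175 mm from the hinge axis, on the lid's outer (upper) face; 62 mm above the bench when shut. Its z is the hole's axis, pointing out of the outer face.
- lid_tip (a point): Middle of the lid's free end, 205 mm from the hinge axis, half way through its 12 mm thickness. Its x is along the hinge axis; its z points out of the outer face (the back, to push on when the lid is open).
- jig_hole (a point): Centre of the mouth of the bushing in the lower half, under the lid's hole when shut; 12 mm wide, 39 deep, 49 mm above the bench. The hole of the parking post is the same.
- pot_b: Bystander: large screw-top pot with a white lid and a red band, 87 mm wide, 98 high, standing at the back. Origin: centre of its underside.
- glue_bottle: Bystander: white glue bottle with a red and white nozzle cap, 54 mm wide, 142 high, standing. Origin: centre of its underside.
- pot_c: Bystander: small screw-top pot with a yellow lid, 53 mm wide, 50 high, standing. Origin: centre of its underside.

How it is judged (in metres and radians):
On the way, in this order (a step that is already met when the one before it is completed fails the run):
1. the liner stands nested in the shell, down on its floor (horizontal distance between liner and shell below 0.004 m and z of liner in the frame of shell below 0.006 m and angle between liner's own z axis and vertical below 0.1 rad), for 0.2 s.
2. the lid is down over the nested cups, resting on its sprung foot (value of joint lid below 0.13 rad), for 0.2 s.
3. the pin is through the lid and in the bushing of the lower half (horizontal distance between pin and jig_hole below 0.003 m and z of pin in the frame of jig_hole below -0.005 m), for 0.1 s.
At the end, for the whole second after the job is handed in: Liner upright in the shell, within 4 mm of concentric and on its floor (to 3 mm); lid shut to 0.02 rad; pin upright through both halves, within 3 mm of the bushing's axis, its tip over 21 mm into the bushing; the fingers still on the pin with more than 3 N (all of step 1 and value of joint lid below 0.02 rad and horizontal distance between pin and jig_hole below 0.003 m and z of pin in the frame of jig_hole below -0.021 m and angle between pin's own z axis and vertical below 0.1 rad and contact force between the fingers and pin above 3 N); the arm keeps its last pose, push and grip.
It fails at once if the glue bottle, the small pot or the large pot is moved by more than 2 cm (distance of any of pot_b, glue_bottle, pot_c from where it was at the start of the episode above 0.02 m).
It also fails if it takes over 61 s, if anything falls off the work surface, if the arm or the gripper's body presses on something with over 40 N, if the wrist force passes 120 N, or if a joint passes its speed limit or range.

## Robot

A 6-joint arm with a two-finger parallel gripper is mounted at the origin on the work surface; the furniture and walls round the work are solid. World frame = base frame: x ahead of the robot, y to its left, z up, the work surface at z = 0. Lengths are in m, angles in degrees, forces in N, time in s.
With the tool pointing down it reaches from about 0.35 to 0.875 m from the base axis. Payload 4.2 kg.
Tool frame: the origin (TCP) lies between the finger pads; the fingertips stand arm.tip_reach ahead of it and the grasp point (between the pads) lies 8 mm behind it (arm.tip_reach is the distance from the TCP to the fingertips, in m); z points along the fingers, y is the line along which they close (so a half turn about z gives the same grasp; the last joint's range is limited). The gripper opens to 85 mm and grips with 20 to 120 N. Pads are 22 mm wide; open, the fingers measure 114 mm over their backs; the gripper's body (76 mm by 85 mm) begins 54 mm behind the grasp point. The pads swing forward as they close: fully open they stand 13 mm farther back than shut.
Start: joints at [80.764, 22.042, 0.453, 0, -68.411, -14.817], TCP at [0.255, 0.571, 0.242] pointing down, gripper open.
Joint ranges: [-179.83, 179.83], [-69.29, 118.12], [-61.27, 80.66], [-181.25, 117.63], [-171.15, -9.14], [-177.46, 177.46]. Speed limits (degrees/s): [159.86, 159.86, 180, 180, 180, 180].

## Interface

Orientations are given as [roll, pitch, yaw] about the fixed x, y, z axes, in that order (R = Rz(yaw) Ry(pitch) Rx(roll)).
In Python, from cell import arm gives the robot as it stands.
- The arm moves only by the tool move_arm, never from a script. Its argument "commands" is a list of rows, each a list of 7 numbers: the shift along the tool's x, y, z in units of 30 mm (1.0 is 30 mm), then the turn, a rotation vector about the tool's x, y, z in units of 8 degrees (1.0 is 8 degrees), then the gripper's target within -1 to 1 (shut at 1, half-way at 0, fully open at -1). A call has 1 to 12 rows; each row shifts and turns the commanded pose from where the row before left it, along the tool's axes as they then stand; what a row does not reach is not made up. A row lasts 1/10 s, in which the tool goes at most 50 mm and 8.59 degrees, less where a joint would pass 70% of its speed; a pose out of reach is approached as far as the arm can. A call is refused whole if a number of a shift passes 1 or a number of a turn 1, either way. A call with a gripper value outside its range is refused whole. The fingers move at their own pace and stop on an object; "grip_force" is the grip in N (left out, the last holds). Time passes only in rows, so rows that do not move let the fingers close. It gives the time, the measured TCP pose, the force, the opening and the grip force at its end, in the units of the state.
- arm.get_obs(): the state, without advancing time (a new reading comes with each control period).
- arm.grab_frame(name): name is "scene" or "top"; returns (picture, depth): 400x640x3 uint8, red, green, blue; 400x640 float32, m along the optical axis (not along the pixel's ray), 0 where there is no reading.
- arm.get_calibration(name): a dict with "mtx" (3x3 intrinsics, pixels), "distortion" ([k1, k2, p1, p2, k3] as OpenCV has them; the pictures are not rectified), "R" (3x3) and "t" (3): a world point X has camera coordinates R X + t. Camera axes: x right, y down, z forward; pixel columns grow to the right and rows downward; lengths in m; the calibration is good to about 2 mm. A picture is of the moment at which its call begins. get_calibration takes no time and is no camera call.
- arm.close_job(): hands the job in; it is judged then, once.
Trained networks look in the newest picture that a camera, given by its name, has taken for a name from the list of things; names that differ only in an ending like _2 or _b are one class to them, and where a whole thing is asked for, a point or a joint stands for the part that bears it (a point fixed in the world has none). Each returns a list of dicts, best first, with "conf" (0 to 1); they miss things now and then, are a little off and sometimes report something else, mostly with a low value. They report only what shows in the picture. A call takes as long as a camera call.
- arm.search_frame(thing, camera): "centre" ([x, y, z] in m, in world coordinates, good to about 4 mm: the middle of the surface that is visible of it).
- arm.mark_of(thing, camera): "centre" ([x, y, z] in m, in world coordinates, good to about 4 mm: a listed point, or the origin of a listed thing).
The state is a dict: "time": time; "q": joint angles; "dq": joint speeds; "effort": joint torques, N m; "eef_pos": TCP position; "tcp_rot": TCP orientation; "ft_force": force on the tool from outside, world axes, zero at the start; "moment": the same for the moment, N m; "gripper_width": opening from 0.0 (shut) to 1.0 (fully open); "grip_force": force on a finger pad.
Only numpy, scipy, OpenCV 4.12 (cv2) and the standard library are available. Lean on these libraries where they do the work, as an engineer would, in place of code of your own. Each camera call takes 0.05 s, during which the arm holds its last target. There are 200 camera calls.

## Working session

There is one attempt and no reset: what is moved stays moved. The work goes in short steps, Python scripts to look and compute and a tool call to move; the robot and the scene stay as the last step left them, time stands still between calls to the robot, and variables do not carry over. Pictures are saved under pics/ and viewed, at most 10 in all, crops included, and the job is handed in when it is done.

Besides the shell and the picture viewer there is one more tool, called after "Emit:" as name(argument=value, ...), one argument or row to a line, values as JSON. move_arm: Moves the arm, as the interface text tells. Its arguments: {"type":"object","properties":{"commands":{"type":"array"},"grip_force":{"type":"number"}},"required":["commands"]}

```bash
mkdir -p pics; ls; cat > h.py <<'E'
import numpy as np, cv2
from cell import arm
def snap(n,f):
    im,d=arm.grab_frame(n); cv2.imwrite('pics/'+f,im[:,:,::-1]); np.save('pics/'+f+'.npy',d); return im,d
def cloud(n,d):
    c=arm.get_calibration(n);K=np.array(c['mtx']);D=np.array(c['distortion'],float)
    h,w=d.shape;u,v=np.meshgrid(np.arange(w),np.arange(h))
    p=cv2.undistortPoints(np.stack([u,v],-1).reshape(-1,1,2).astype(np.float64),K,D).reshape(h,w,2)
    X=np.dstack([p,np.ones((h,w))])*d[...,None]
    return (X-np.array(c['t']).ravel())@np.array(c['R'])
def state():
    o=arm.get_obs();print({k:np.round(o[k],4).tolist() for k in ('time','q','eef_pos','tcp_rot','ft_force','gripper_width','grip_force')})
    return o
E
python3 - <<'E'
from h import *
for n in('scene','top'):
    snap(n,n+'0.png')
    for t in ['jig','shell','liner','pin','lid_hinge','lid_hole','lid_tip','jig_hole','pot_b','glue_bottle','pot_c']:
        r=arm.mark_of(t,n); print(n,t,[(np.round(a['centre'],3).tolist(),round(a['conf'],2)) for a in r[:2]])
state();print(arm.tip_reach)
E
```

```text
pics
scene jig [([0.526, -0.076, -0.0], 0.62)]
scene shell [([0.519, -0.072, 0.008], 0.75), ([0.535, -0.226, 0.255], 0.5)]
scene liner [([0.395, 0.219, 0.003], 0.74), ([0.512, 0.061, 0.011], 0.59)]
scene pin [([0.368, 0.354, -0.002], 0.61), ([0.512, 0.058, 0.011], 0.42)]
scene lid_hinge [([0.528, -0.171, 0.058], 0.91)]
scene lid_hole [([0.532, -0.223, 0.226], 0.68)]
scene lid_tip [([0.534, -0.225, 0.253], 0.88), ([0.524, -0.076, 0.001], 0.68)]
scene jig_hole [([0.515, -0.002, 0.052], 0.96)]
scene pot_b [([0.371, 0.353, -0.0], 0.76), ([0.573, 0.257, -0.004], 0.57)]
scene glue_bottle [([0.342, -0.329, 0.001], 0.85), ([0.573, 0.257, -0.002], 0.68)]
scene pot_c [([0.371, 0.353, -0.0], 0.76), ([0.573, 0.257, -0.004], 0.57)]
top jig [([0.517, -0.076, -0.003], 0.69)]
top shell [([0.523, -0.076, 0.01], 0.95)]
top liner [([0.398, 0.222, 0.002], 0.72)]
top pin [([0.514, 0.06, 0.01], 0.39)]
top lid_hinge [([0.524, -0.177, 0.061], 0.9)]
top lid_hole [([0.531, -0.221, 0.226], 0.8)]
top lid_tip []
top jig_hole [([0.523, 0.002, 0.052], 0.7)]
top pot_b [([0.575, 0.255, -0.001], 0.77), ([0.373, 0.356, 0.001], 0.5)]
top glue_bottle [([0.345, -0.322, 0.004], 0.68), ([0.519, -0.073, 0.007], 0.62)]
top pot_c [([0.575, 0.255, -0.001], 0.77), ([0.373, 0.356, 0.001], 0.5)]
{'time': 1.2, 'q': [80.763, 22.0432, 0.4512, -0.0008, -68.4101, -14.8178], 'eef_pos': [0.2547, 0.5707, 0.2423], 'tcp_rot': [179.9978, 0.0001, -24.0551], 'ft_force': [-0.7958, 0.2467, -0.6078], 'gripper_width': 0.9933, 'grip_force': 0.0}
0.011
```

View pictures.

View pics/scene0.png

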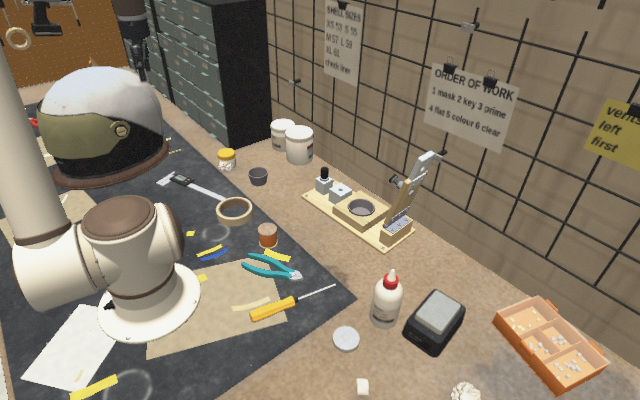

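View pics/top0.png

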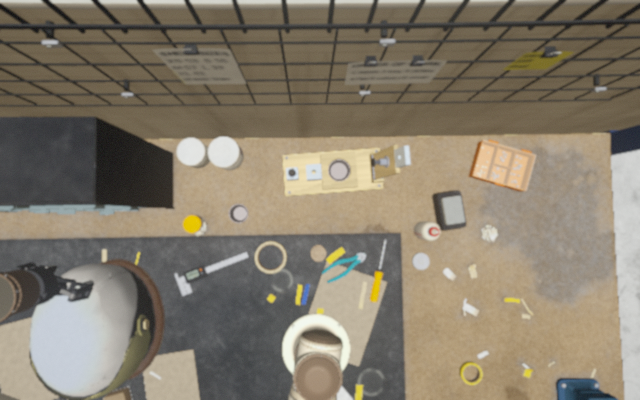

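```bash
python3 - <<'E'
from h import *
from scipy.optimize import least_squares
def circ(P):
    f=lambda s:np.hypot(P[:,0]-s[0],P[:,1]-s[1])-s[2]
    r=least_squares(f,[*P[:,:2].mean(0),.03],loss='soft_l1',f_scale=.002);return np.round(r.x,4),len(P)
for n in('scene','top'):
    W=cloud(n,np.load(f'pics/{n}0.png.npy')).reshape(-1,3)
    def near(c,r,z0,z1):
        m=(np.hypot(W[:,0]-c[0],W[:,1]-c[1])<r)&(W[:,2]>z0)&(W[:,2]<z1);return W[m]
    P=near((.397,.221),.05,.031,.05);print(n,'liner rim',circ(P),P[:,2].max())
    P=near((.521,-.074),.05,.0355,.06);print('shell rim',circ(P) if len(P)>10 else len(P))
    P=near((.514,.06),.03,.06,.12);print('knob',len(P),P.mean(0),np.ptp(P,axis=0),P[:,2].max())
    P=near((.52,0),.04,.045,.054);print('post',len(P),np.round(cv2.minAreaRect((P[:,:2]*1000).astype(np.float32))[0:3:2],2), P[:,2].mean(),np.percentile(P[:,:2],[2,98],axis=0))
    P=near((.52,-.074),.09,.03,.0355);print('block',len(P),cv2.minAreaRect((P[:,:2]*1000).astype(np.float32)))
    P=near((.53,-.21),.12,.1,.3);print('lid',len(P),P.min(0),P.max(0))
    P=P[np.abs(P[:,0]-.53)<.015];print(np.round(np.polyfit(P[:,2],P[:,1],1),3))
E
```

```text
scene liner rim (array([0.399 , 0.2193, 0.0271]), 55) 0.03617649084603705
shell rim (array([ 0.5236, -0.0746,  0.0363]), 72)
knob 70 [0.50946572 0.0569295  0.07564584] [0.01605973 0.01896272 0.02607545] 0.08670471166407548Traceback (most recent call last):
  File "<stdin>", line 13, in <module>
    return _wrapfunc(a, 'round', decimals=decimals, out=out)
    return _wrapit(obj, method, *args, **kwds)
    conv = _array_converter(obj)
ValueError: setting an array element with a sequence. The requested array has an inhomogeneous shape after 1 dimensions. The detected shape was (2,) + inhomogeneous part.
```

```bash
python3 - <<'E'
from h import *
from scipy.optimize import least_squares
R=lambda P:[np.round(v,1) for v in cv2.minAreaRect((P[:,:2]*1000).astype(np.float32))]
def circ(P):
    f=lambda s:np.hypot(P[:,0]-s[0],P[:,1]-s[1])-s[2]
    r=least_squares(f,[*P[:,:2].mean(0),.03],loss='soft_l1',f_scale=.002);return np.round(r.x,4),len(P)
for n in('scene','top'):
    W=cloud(n,np.load(f'pics/{n}0.png.npy')).reshape(-1,3)
    def near(c,r,z0,z1):
        m=(np.hypot(W[:,0]-c[0],W[:,1]-c[1])<r)&(W[:,2]>z0)&(W[:,2]<z1);return W[m]
    P=near((.397,.221),.05,.028,.05);print(n,'liner rim',circ(P),R(P))
    P=near((.521,-.074),.05,.0355,.06);print('shell rim',circ(P) if len(P)>10 else len(P))
    P=near((.514,.06),.03,.065,.12);print('knob',len(P),P.mean(0) if len(P) else 0)
    P=near((.514,.06),.018,.079,.12);print('knobtop',len(P),P.mean(0) if len(P) else 0)
    P=near((.52,0),.036,.045,.054);print('post',len(P),R(P))
    P=near((.52,-.074),.075,.031,.0355);print('block',len(P),R(P))
    P=near((.52,-.05),.2,.006,.014);print('plate',len(P),R(P))
    P=near((.53,-.21),.12,.07,.3);print('lid',len(P),P.min(0),P.max(0))
    for z in np.arange(.08,.27,.02):
        Q=P[abs(P[:,2]-z)<.01]
        if len(Q):print(round(z,2),len(Q),np.round(np.r_[Q.min(0)[:2],Q.max(0)[:2]],3))
E
```

```text
scene liner rim (array([0.3991, 0.2192, 0.0269]), 89) [array([399.4, 219.4]), array([56.3, 54.2]), np.float64(56.9)]
shell rim (array([ 0.5236, -0.0746,  0.0363]), 72)
knob 61 [0.50957825 0.05699581 0.07757306]
knobtop 30 [0.5108967  0.05862625 0.08314159]
post 183 [array([516.8,  -1.9]), array([46.1, 45.8]), np.float64(5.1)]
block 763 [array([522.5, -67.2]), array([106.9, 125.1]), np.float64(3.8)]
plate 1289 [array([520. , -60.3]), array([126.2, 296.7]), np.float64(3.4)]
lid 1276 [ 0.48954262 -0.22989711  0.07000855] [ 0.56736934 -0.15311225  0.25838108]
0.08 119 [ 0.49  -0.194  0.564 -0.178]
0.1 104 [ 0.49  -0.196  0.564 -0.182]
0.12 111 [ 0.49  -0.202  0.565 -0.186]
0.14 95 [ 0.491 -0.209  0.564 -0.192]
0.16 214 [ 0.492 -0.212  0.564 -0.153]
0.18 130 [ 0.492 -0.219  0.567 -0.155]
0.2 163 [ 0.493 -0.221  0.567 -0.206]
0.22 110 [ 0.506 -0.225  0.553 -0.208]
0.24 115 [ 0.507 -0.229  0.556 -0.213]
0.26 115 [ 0.507 -0.23   0.556 -0.216]
top liner rim (array([0.4006, 0.2217, 0.0265]), 72) [array([400.4, 222. ]), array([53.7, 52.5]), np.float64(89.0)]
shell rim (array([ 0.5224, -0.0726,  0.0407]), 162)
knob 42 [0.51321211 0.06379552 0.08274738]
knobtop 38 [0.51378137 0.0637553  0.08389465]
post 204 [array([5.177e+02, 5.000e-01]), array([43.8, 43.7]), np.float64(0.6)]
block 549 [array([522.4, -63.9]), array([104.2, 124.7]), np.float64(3.8)]
plate 2075 [array([472.8, -53.6]), array([304.8, 341.9]), np.float64(3.7)]
lid 943 [ 0.49245069 -0.22706679  0.07004716] [ 0.56697266 -0.14909513  0.26045504]
0.08 55 [ 0.492 -0.184  0.565 -0.169]
0.1 68 [ 0.493 -0.191  0.565 -0.174]
0.12 60 [ 0.493 -0.195  0.565 -0.179]
0.14 56 [ 0.493 -0.192  0.566 -0.184]
0.16 177 [ 0.493 -0.201  0.567 -0.149]
0.18 129 [ 0.494 -0.207  0.566 -0.151]
0.2 133 [ 0.494 -0.217  0.566 -0.197]
0.22 80 [ 0.507 -0.219  0.555 -0.202]
0.24 74 [ 0.508 -0.223  0.554 -0.208]
0.26 111 [ 0.509 -0.227  0.553 -0.213]
```

The scene shows the jig at about (355,215), with the lid leaning back at (425,170), the pin at (324,175), the liner at (258,176) and the small yellow pot at (226,158). The top view agrees: liner at (239,213), shell at (339,171), knob at (292,173). The jig yaw is about 3.6° and the jig origin about (0.5225, -0.0745). I'll go to the liner at (0.400, 0.221).

Emit:
move_arm(
  commands=[
    [0.765,0.727,0,0,0,0,-1],
    [0.765,0.727,0,0,0,0,-1],
    [0.765,0.727,0,0,0,0,-1],
    [0.765,0.727,0,0,0,0,-1],
    [0.765,0.727,0,0,0,0,-1],
    [0.765,0.727,0,0,0,0,-1],
    [0.765,0.727,0,0,0,0,-1],
    [0.765,0.727,0,0,0,0,-1],
    [0.765,0.727,0,0,0,0,-1],
    [0.765,0.727,0,0,0,0,-1],
    [0.765,0.727,0,0,0,0,-1],
    [0.765,0.727,0,0,0,0,-1],
  ],
  grip_force=25,
)

```text
time: 2.4
eef_pos: [0.3998, 0.2183, 0.2426]
tcp_rot: [-180.0, -0.0, -24.0]
ft_force: [0.6, 0.7, 0.3]
gripper_width: 0.997
grip_force: 0.0
```

Emit:
move_arm(
  commands=[
    [0,0,0.59,0,0,0.975,-1],
    [0,0,0.59,0,0,0.975,-1],
    [0,0,0.59,0,0,0.975,-1],
    [0,0,0.59,0,0,0.975,-1],
    [0,0,0.59,0,0,0.975,-1],
    [0,0,0.59,0,0,0.975,-1],
    [0,0,0.59,0,0,0.975,-1],
    [0,0,0.59,0,0,0.975,-1],
    [0,0,0,0,0,0,-1],
    [0,0,0,0,0,0,-1],
  ],
)

```text
time: 3.4
eef_pos: [0.3998, 0.2197, 0.101]
tcp_rot: [-180.0, -0.0, -86.3]
ft_force: [0.3, 0.7, 0.6]
gripper_width: 0.996
grip_force: 0.0
```

Emit:
move_arm(
  commands=[
    [-0.03,0,0.5,0,0,0,-1],
    [0,0,0.5,0,0,0,-1],
    [0,0,0.5,0,0,0,-1],
    [0,0,0.5,0,0,0,-1],
    [0,0,0.2,0,0,0,-1],
    [0,0,0,0,0,0,0.2],
    [0,0,0,0,0,0,1],
    [0,0,0,0,0,0,1],
    [0,0,0,0,0,0,1],
    [0,0,0,0,0,0,1],
    [0,0,0,0,0,0,1],
  ],
)

```text
time: 4.5
eef_pos: [0.4, 0.221, 0.036]
tcp_rot: [-179.9, 0.1, -86.4]
ft_force: [-2.2, 0.3, 5.7]
gripper_width: 0.643
grip_force: 26.1
```

```bash
python3 - <<'E'
from h import *
state();print(arm.tip_reach)
im,d=snap('scene','s1.png')
cv2.imwrite('pics/s1c.png',cv2.resize(im[120:240,190:350,::-1],None,fx=4,fy=4,interpolation=cv2.INTER_CUBIC))
E
```

```text
{'time': 4.5, 'q': [49.393, 21.9192, -37.1973, 0.0308, -30.7531, -45.8202], 'eef_pos': [0.4, 0.221, 0.036], 'tcp_rot': [-179.8978, 0.0824, -86.4006], 'ft_force': [-2.2421, 0.2898, 5.6889], 'gripper_width': 0.6433, 'grip_force': 26.0905}
0.011
```

Emit:
move_arm(
  commands=[
    [0,0,-0.3,0,0,0,1],
    [0,0,-0.7,0,0,0,1],
    [0,0,-0.8,0,0,0,1],
    [0,0,-0.8,0,0,0,1],
    [0,0,-0.8,0,0,0,1],
    [0,0,-0.4,0,0,0,1],
    [0,0,0,0,0,0,1],
  ],
)

```text
time: 5.25
eef_pos: [0.4003, 0.2213, 0.1511]
tcp_rot: [-179.8, 0.2, -86.4]
ft_force: [0.5, 0.1, -1.5]
gripper_width: 0.641
grip_force: 26.9
```

View pics/s1c.png

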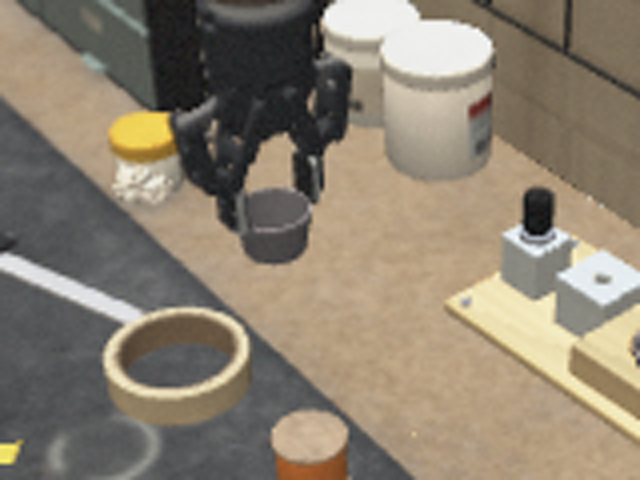

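The crop shows the cup at (275,225) held upright between the finger tips, with the tips about 9 mm below its rim. The next move carries it over the shell.

Emit:
move_arm(
  commands=[
    [0.84,-0.288,0,0,0,0,1],
    [0.84,-0.288,0,0,0,0,1],
    [0.84,-0.288,0,0,0,0,1],
    [0.84,-0.288,0,0,0,0,1],
    [0.84,-0.288,0,0,0,0,1],
    [0.84,-0.288,0,0,0,0,1],
    [0.84,-0.288,0,0,0,0,1],
    [0.84,-0.288,0,0,0,0,1],
    [0.84,-0.288,0,0,0,0,1],
    [0.84,-0.288,0,0,0,0,1],
    [0.84,-0.288,0,0,0,0,1],
    [0.84,-0.288,0,0,0,0,1],
  ],
)

```text
time: 6.45
eef_pos: [0.5213, -0.0761, 0.1477]
tcp_rot: [179.9, 0.0, -86.5]
ft_force: [-0.7, 0.1, -0.4]
gripper_width: 0.645
grip_force: 26.9
```

Emit:
move_arm(
  commands=[
    [0,0,0.6,0,0,0,1],
    [0,0,0.6,0,0,0,1],
    [0,0,0.6,0,0,0,1],
    [0,0,0,0,0,0,1],
    [0,0,0,0,0,0,1],
  ],
)

```text
time: 6.95
eef_pos: [0.5214, -0.0751, 0.0943]
tcp_rot: [179.9, -0.0, -86.4]
ft_force: [0.4, -0.1, 0.0]
gripper_width: 0.638
grip_force: 26.9
```

```bash
python3 - <<'E'
from h import *
state()
im,d=snap('top','t2.png')
cv2.imwrite('pics/t2c.png',cv2.resize(im[120:220,270:430,::-1],None,fx=4,fy=4,interpolation=cv2.INTER_CUBIC))
for n in('top','scene'):
    if n=='scene':snap(n,'s2.png')
    for t in('liner','shell'):
        print(n,t,[(np.round(a['centre'],3).tolist(),round(a['conf'],2)) for a in arm.mark_of(t,n)[:2]])
E
```

```text
{'time': 6.95, 'q': [9.4682, 21.8168, -24.3023, 0.0138, -43.9652, -5.9174], 'eef_pos': [0.5214, -0.0751, 0.0943], 'tcp_rot': [179.9171, -0.0182, -86.4392], 'ft_force': [0.3844, -0.0808, 0.0457], 'gripper_width': 0.6377, 'grip_force': 26.9275}
top liner [([0.521, -0.076, 0.008], 0.73), ([0.522, 0.001, 0.051], 0.47)]
top shell [([0.522, -0.075, 0.008], 0.46)]
scene liner [([0.519, -0.078, 0.062], 0.51)]
scene shell [([0.519, -0.074, 0.01], 0.53), ([0.519, -0.077, 0.061], 0.36)]
```

Emit:
move_arm(
  commands=[
    [0,-0.03,0.4,0,0,0,1],
    [0,0,0.4,0,0,0,1],
    [0,0,0.3,0,0,0,1],
    [0,0,0.2,0,0,0,1],
    [0,0,0.1,0,0,0,1],
    [0,0,0.05,0,0,0,1],
    [0,0,0,0,0,0,1],
  ],
)

```text
time: 7.95
eef_pos: [0.5226, -0.075, 0.0511]
tcp_rot: [180.0, -0.0, -86.4]
ft_force: [0.0, 0.7, -1.2]
gripper_width: 0.642
grip_force: 26.9
```

Emit:
move_arm(
  commands=[
    [0,0,0.05,0,0,0,1],
    [0,0,0.03,0,0,0,1],
    [0,0,0,0,0,0,1],
    [0,0,0,0,0,0,1],
  ],
)

```text
time: 8.35
eef_pos: [0.5228, -0.075, 0.0491]
tcp_rot: [-180.0, -0.0, -86.5]
ft_force: [0.6, 0.8, 1.3]
gripper_width: 0.641
grip_force: 27.0
```

Emit:
move_arm(
  commands=[
    [0,0,0.03,0,0,0,1],
    [0,0,0,0,0,0,0.8],
    [0,0,0,0,0,0,-0.5],
    [0,0,0,0,0,0,-0.8],
    [0,0,0,0,0,0,-1],
    [0,0,-0.2,0,0,0,-1],
    [0,0,-0.8,0,0,0,-1],
    [0,0,-1,0,0,0,-1],
    [0,0,-1,0,0,0,-1],
  ],
)

```text
time: 9.25
eef_pos: [0.5223, -0.075, 0.1389]
tcp_rot: [179.9, -0.0, -86.5]
ft_force: [0.8, 0.8, 1.1]
gripper_width: 1.003
grip_force: 0.0
```

```bash
python3 - <<'E'
from h import *
state()
im,d=snap('scene','s3.png')
cv2.imwrite('pics/s3c.png',cv2.resize(im[120:250,290:450,::-1],None,fx=4,fy=4,interpolation=cv2.INTER_CUBIC))
_,dt=snap('top','t3.png')
for n,dd in(('scene',d),('top',dt)):
    W=cloud(n,dd).reshape(-1,3)
    m=(np.hypot(W[:,0]-.5225,W[:,1]+.075)<.045)&(W[:,2]>.03)&(W[:,2]<.07);P=W[m]
    print(n,len(P),np.percentile(P[:,2],[50,80,90,95,98])); Q=P[P[:,2]>.043]
    if len(Q):print(len(Q),cv2.minEnclosingCircle((Q[:,:2]*1000).astype(np.float32)))
    for t in('liner',):print([(np.round(a['centre'],3).tolist(),round(a['conf'],2)) for a in arm.mark_of(t,n)[:2]])
E
```

```text
{'time': 9.25, 'q': [9.4552, 18.5318, -21.3701, 0.0059, -50.1489, -5.9106], 'eef_pos': [0.5223, -0.075, 0.1389], 'tcp_rot': [179.95, -0.0097, -86.4516], 'ft_force': [0.8368, 0.7526, 1.081], 'gripper_width': 1.0032, 'grip_force': 0.0}
scene 510 [0.03519269 0.04244941 0.0460481  0.0468168  0.04753444]
98 ((522.6260375976562, -74.61318969726562), 30.243358612060547)
[([0.52, -0.08, 0.015], 0.86)]
top 113 [0.03498599 0.03806794 0.0456903  0.04723135 0.04861795]
15 ((506.499755859375, -60.52588653564453), 15.739018440246582)
[([0.53, -0.222, 0.227], 0.63), ([0.521, -0.074, 0.017], 0.5)]
```

View pics/s3c.png

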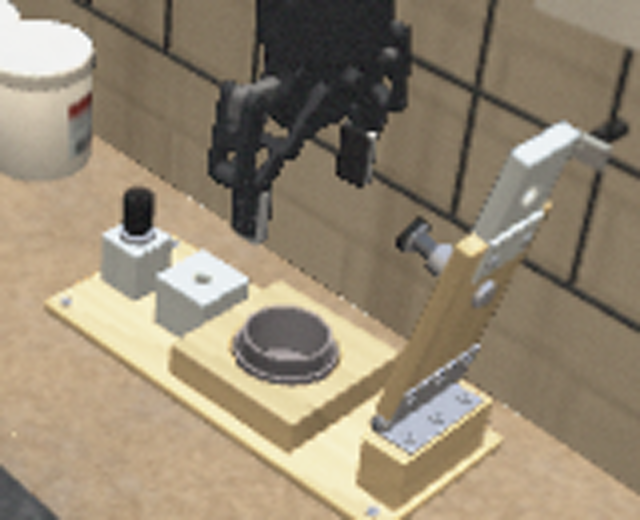

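The liner is seated: rim at z 0.047, centre (0.5226, -0.0746). The crop shows the nested cups at (287,343), the pin at (138,210) and the lid open with its tip at (560,140). Next I go behind the lid with the fingers shut.

Emit:
move_arm(
  commands=[
    [0,0,-0.9,0,0,0,1],
    [0,0,-0.9,0,0,0,1],
    [0,0,-0.9,0,0,0,1],
    [0,0,-0.9,0,0,0,1],
    [0,0,-0.9,0,0,0,1],
    [0,0,-0.9,0,0,0,1],
    [1,0,0,0,0,0,1],
    [1,0,0,0,0,0,1],
    [1,0,0,0,0,0,1],
    [1,0,0,0,0,0,1],
    [1,0,0,0,0,0,1],
    [1,0,0,0,0,0,1],
  ],
)

```text
time: 10.65
eef_pos: [0.5332, -0.2556, 0.2981]
tcp_rot: [179.8, 0.1, -86.5]
ft_force: [-0.2, 0.6, 0.4]
gripper_width: 0.001
grip_force: 0.0
```

Emit:
move_arm(
  commands=[
    [1,0,0,0,0,0,1],
    [0,0,0.8,0,0,0,1],
    [0,0,0.8,0,0,0,1],
    [0,0,0.8,0,0,0,1],
    [0,0,0,0,0,0,1],
  ],
)

```text
time: 11.15
eef_pos: [0.5329, -0.2836, 0.2224]
tcp_rot: [179.4, 0.3, -86.5]
ft_force: [0.0, 0.1, -0.6]
gripper_width: 0.003
grip_force: 0.0
```

Emit:
move_arm(
  commands=[
    [-0.5,0,0,0,0,0,1],
    [-0.5,0,0,0,0,0,1],
    [-0.4,0,0,0,0,0,1],
    [-0.4,0,0,0,0,0,1],
    [-0.4,0,0,0,0,0,1],
    [-0.4,0,0,0,0,0,1],
  ],
)

```text
time: 11.75
eef_pos: [0.5314, -0.207, 0.232]
tcp_rot: [-179.8, -0.3, -86.3]
ft_force: [-3.6, -2.3, 13.1]
gripper_width: 0.0
grip_force: 2.0
```

```bash
python3 - <<'E'
from h import *
state()
im,d=snap('scene','s4.png')
cv2.imwrite('pics/s4c.png',cv2.resize(im[90:250,330:490,::-1],None,fx=4,fy=3.7,interpolation=cv2.INTER_CUBIC))
for t in('lid_tip','lid_hole'):print([(np.round(a['centre'],3).tolist(),round(a['conf'],2)) for a in arm.mark_of(t,'scene')[:2]])
E
```

```text
{'time': 11.75, 'q': [-4.8959, 17.028, -8.634, 0.2461, -64.0887, 8.4426], 'eef_pos': [0.5314, -0.207, 0.232], 'tcp_rot': [-179.7861, -0.256, -86.3468], 'ft_force': [-3.5952, -2.3336, 13.1284], 'gripper_width': 0.0003, 'grip_force': 2.0117}
[([0.53, -0.196, 0.259], 0.7), ([0.52, -0.072, 0.01], 0.52)]
[([0.529, -0.196, 0.229], 0.88), ([0.524, -0.078, 0.0], 0.29)]
```

View pics/s4c.png

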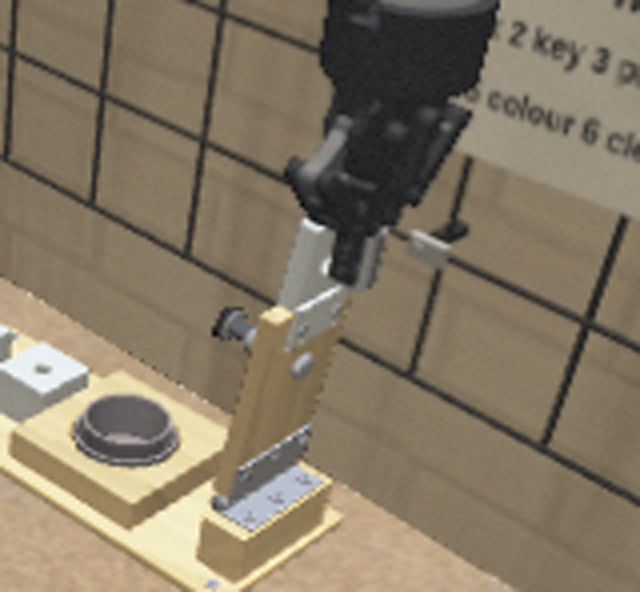

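The crop shows the fingertips behind the tongue at (345,270), with the lid nearly upright at about 1.68 rad, so the push works. I continue it gently.

Emit:
move_arm(
  commands=[
    [-0.35,0,0,0,0,0,1],
    [-0.35,0,0,0,0,0,1],
    [-0.35,0,0,0,0,0,1],
    [-0.35,0,0,0,0,0,1],
  ],
)

```text
time: 12.3
eef_pos: [0.5281, -0.1637, 0.2284]
tcp_rot: [-179.9, 0.0, -86.4]
ft_force: [1.0, -0.1, -0.1]
gripper_width: 0.006
grip_force: 0.3
```

Emit:
move_arm(
  commands=[
    [-0.4,0,0.1,0,0,0,1],
    [-0.4,0,0.1,0,0,0,1],
    [-0.4,0,0.1,0,0,0,1],
    [-0.4,0,0.1,0,0,0,1],
  ],
)

```text
time: 12.7
eef_pos: [0.5247, -0.1157, 0.215]
tcp_rot: [179.9, 0.0, -86.4]
ft_force: [-0.4, -0.8, -0.3]
gripper_width: 0.003
grip_force: 0.2
```

```bash
python3 - <<'E'
from h import *
state()
snap('scene','s5.png')
for t in('lid_tip','lid_hole'):print([(np.round(a['centre'],3).tolist(),round(a['conf'],2)) for a in arm.mark_of(t,'scene')[:2]])
E
```

```text
{'time': 12.7, 'q': [4.8546, 14.8465, -14.2104, -0.0155, -61.027, -1.2947], 'eef_pos': [0.5247, -0.1157, 0.215], 'tcp_rot': [179.9157, 0.0117, -86.4476], 'ft_force': [-0.3534, -0.7873, -0.2937], 'gripper_width': 0.0028, 'grip_force': 0.1628}
[([0.523, -0.085, 0.239], 0.79)]
[([0.526, -0.102, 0.214], 0.73)]
```

Emit:
move_arm(
  commands=[
    [-0.4,0,0.2,0,0,0,1],
    [-0.4,0,0.2,0,0,0,1],
    [-0.4,0,0.2,0,0,0,1],
    [-0.2,0,0.2,0,0,0,1],
    [0,0,0,0,0,0,1],
  ],
)

```text
time: 13.35
eef_pos: [0.5219, -0.074, 0.1908]
tcp_rot: [179.9, 0.0, -86.4]
ft_force: [-0.3, -0.1, -0.5]
gripper_width: 0.001
grip_force: 0.0
```

```bash
python3 - <<'E'
from h import *
state()
snap('scene','s6.png')
for t in('lid_tip','lid_hole'):print([(np.round(a['centre'],3).tolist(),round(a['conf'],2)) for a in arm.mark_of(t,'scene')[:2]])
E
```

```text
{'time': 13.35, 'q': [9.5644, 15.2155, -17.5357, -0.0238, -57.378, -5.9296], 'eef_pos': [0.5219, -0.074, 0.1908], 'tcp_rot': [179.8694, 0.0066, -86.3781], 'ft_force': [-0.2812, -0.1258, -0.4815], 'gripper_width': 0.0006, 'grip_force': 0.0}
[([0.52, -0.024, 0.193], 0.69), ([0.521, -0.076, 0.016], 0.2)]
[([0.517, -0.047, 0.176], 0.72)]
```

Emit:
move_arm(
  commands=[
    [0,0,-0.8,0,0,0,1],
    [0,0,-0.8,0,0,0,1],
    [0,0,-0.8,0,0,0,1],
    [-0.765,0,0,0,0,0,-0.2],
    [-0.765,0,0,0,0,0,-0.2],
    [-0.765,0,0,0,0,0,-0.2],
    [-0.765,0,0,0,0,0,-0.2],
    [-0.765,0,0,0,0,0,-0.2],
    [-0.765,0,0,0,0,0,-0.2],
    [0,0,0,0,0,0,-0.2],
    [0,0,0,0,0,0,-0.2],
    [0,0,0,0,0,0,-0.2],
  ],
)

```text
time: 14.7
eef_pos: [0.5141, 0.0618, 0.264]
tcp_rot: [-180.0, -0.0, -86.5]
ft_force: [-1.0, -0.3, 0.0]
gripper_width: 0.598
grip_force: 0.0
```

```bash
python3 - <<'E'
from h import *
state()
for n in('scene','top'):
  snap(n,n+'7.png')
  for t in('lid_tip','lid_hole','pin'):print(n,t,[(np.round(a['centre'],3).tolist(),round(a['conf'],2)) for a in arm.mark_of(t,n)[:2]])
  print([(np.round(a['centre'],3).tolist(),round(a['conf'],2)) for a in arm.search_frame('pin',n)[:2]])
E
```

```text
{'time': 14.7, 'q': [24.8302, 10.6406, -12.3969, 0.0064, -66.9573, -21.3366], 'eef_pos': [0.5141, 0.0618, 0.264], 'tcp_rot': [-179.9931, -0.0036, -86.5038], 'ft_force': [-0.9948, -0.3215, 0.0207], 'gripper_width': 0.5981, 'grip_force': 0.0}
scene lid_tip [([0.519, 0.026, 0.07], 0.57)]
scene lid_hole [([0.518, 0.001, 0.077], 0.82)]
scene pin [([0.512, 0.062, 0.01], 0.62)]
[]
top lid_tip [([0.513, 0.029, 0.074], 0.62)]
top lid_hole [([0.517, -0.004, 0.074], 0.63)]
top pin []
[]
```

The lid has come down and rests at about 0.07 rad (tip z near 0.07, hole at (0.518, 0)). Now I grip the pin.

Emit:
move_arm(
  commands=[
    [-0.04,0.02,0.8,0,0,0,-0.2],
    [0,0,0.9,0,0,0,-0.2],
    [0,0,0.9,0,0,0,-0.2],
    [0,0,0.9,0,0,0,-0.2],
    [0,0,0.9,0,0,0,-0.2],
    [0,0,0.9,0,0,0,-0.2],
    [0,0,0.6,0,0,0,-0.2],
    [0,0,0.45,0,0,0,-0.2],
    [0,0,0,0,0,0,-0.2],
    [0,0,0,0,0,0,-0.2],
  ],
  grip_force=60,
)

```text
time: 16.2
eef_pos: [0.5137, 0.0637, 0.0736]
tcp_rot: [-180.0, -0.0, -86.4]
ft_force: [0.8, 1.1, 0.5]
gripper_width: 0.601
grip_force: 0.0
```

Emit:
move_arm(
  commands=[
    [0,0,0,0,0,0,0.3],
    [0,0,0,0,0,0,0.6],
    [0,0,0,0,0,0,1],
    [0,0,0,0,0,0,1],
    [0,0,0,0,0,0,1],
    [0,0,0,0,0,0,1],
  ],
)

```text
time: 16.8
eef_pos: [0.514, 0.0638, 0.0746]
tcp_rot: [-179.9, 0.0, -86.4]
ft_force: [-1.4, 0.9, 6.9]
gripper_width: 0.206
grip_force: 58.9
```

Emit:
move_arm(
  commands=[
    [0,0,-0.3,0,0,0,1],
    [0,0,-0.5,0,0,0,1],
    [0,0,-0.6,0,0,0,1],
    [0,0,-0.6,0,0,0,1],
    [0,0,-0.6,0,0,0,1],
    [0,0,-0.2,0,0,0,1],
    [0.35,0,0,0,0,0,1],
    [0.5,0,0,0,0,0,1],
    [0.5,0,0,0,0,0,1],
    [0.5,0,0,0,0,0,1],
    [0.25,0,0,0,0,0,1],
    [0,0,0,0,0,0,1],
  ],
)

```text
time: 18.0
eef_pos: [0.5171, -0.0007, 0.157]
tcp_rot: [180.0, -0.0, -86.6]
ft_force: [0.5, 0.4, -1.2]
gripper_width: 0.211
grip_force: 58.9
```

```bash
python3 - <<'E'
from h import *
state()
for n in('scene','top'):
  im,d=snap(n,n+'8.png')
  if n=='scene': cv2.imwrite('pics/s8c.png',cv2.resize(im[120:250,270:430,::-1],None,fx=4,fy=4,interpolation=cv2.INTER_CUBIC))
  for t in('lid_tip','lid_hole','pin'):print(n,t,[(np.round(a['centre'],3).tolist(),round(a['conf'],2)) for a in arm.mark_of(t,n)[:2]])
E
```

```text
{'time': 18.0, 'q': [17.92, 16.3543, -21.5137, -0.0012, -52.1811, -14.5026], 'eef_pos': [0.5171, -0.0007, 0.157], 'tcp_rot': [179.9523, -0.0114, -86.5833], 'ft_force': [0.4513, 0.388, -1.2057], 'gripper_width': 0.2109, 'grip_force': 58.8711}
scene lid_tip [([0.519, 0.027, 0.069], 0.57)]
scene lid_hole [([0.517, -0.002, 0.076], 0.69)]
scene pin [([0.572, 0.255, -0.004], 0.5)]
top lid_tip [([0.511, 0.031, 0.074], 0.56)]
top lid_hole [([0.519, -0.002, 0.073], 0.88)]
top pin []
```

View pics/s8c.png

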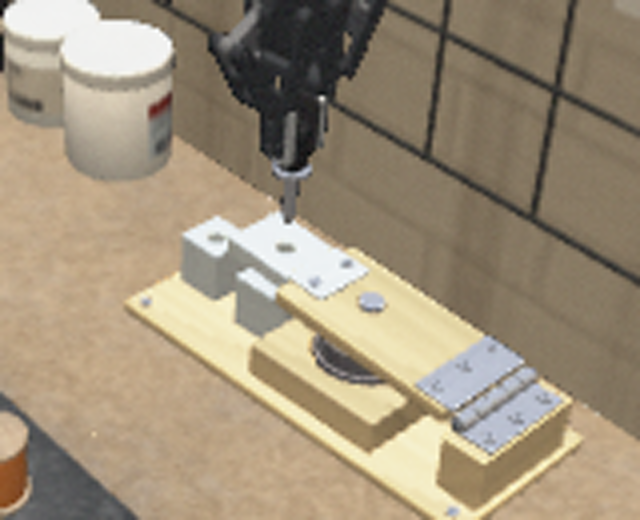

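The crop shows the pin hanging upright, tip at (289,220), directly over the lid hole at (286,247). The lid rests ajar over the cups. I correct by about 1.5 mm and start down.

Emit:
move_arm(
  commands=[
    [-0.05,-0.03,0.2,0,0,0,1],
    [0,0,0.2,0,0,0,1],
    [0,0,0.2,0,0,0,1],
    [0,0,0.2,0,0,0,1],
    [0,0,0.1,0,0,0,1],
    [0,0,0,0,0,0,1],
  ],
)

```text
time: 19.0
eef_pos: [0.5177, 0.0021, 0.1297]
tcp_rot: [179.9, -0.0, -86.5]
ft_force: [-0.5, -0.5, -1.4]
gripper_width: 0.206
grip_force: 58.8
```

Emit:
move_arm(
  commands=[
    [0.03,0,0.15,0,0,0,1],
    [0,0,0.15,0,0,0,1],
    [0,0,0.15,0,0,0,1],
    [0,0,0.1,0,0,0,1],
    [0,0,0,0,0,0,1],
  ],
)

```text
time: 19.5
eef_pos: [0.5178, 0.0014, 0.1133]
tcp_rot: [179.9, -0.0, -86.5]
ft_force: [-0.9, 0.1, -0.9]
gripper_width: 0.207
grip_force: 58.9
```

Emit:
move_arm(
  commands=[
    [0,0,0.15,0,0,0,1],
    [0,0,0.15,0,0,0,1],
    [0,0,0.15,0,0,0,1],
    [0,0,0,0,0,0,1],
    [0,0,0,0,0,0,1],
  ],
)

```text
time: 20.0
eef_pos: [0.5181, 0.0014, 0.1002]
tcp_rot: [180.0, -0.0, -86.4]
ft_force: [0.2, -0.6, -1.1]
gripper_width: 0.207
grip_force: 58.9
```

Emit:
move_arm(
  commands=[
    [0,0,0.1,0,0,0,1],
    [0,0,0.1,0,0,0,1],
    [0,0,0.1,0,0,0,1],
    [0,0,0.1,0,0,0,1],
    [0,0,0,0,0,0,1],
    [0,0,0,0,0,0,1],
  ],
)

```text
time: 20.6
eef_pos: [0.5184, 0.0016, 0.0889]
tcp_rot: [-179.9, 0.0, -86.4]
ft_force: [-1.8, 0.2, 5.2]
gripper_width: 0.207
grip_force: 59.6
```

Emit:
move_arm(
  commands=[
    [0,0,0.1,0,0,0,1],
    [0,0,0.1,0,0,0,1],
    [0,0,0,0,0,0,1],
    [0,0,0,0,0,0,1],
  ],
)

```text
time: 21.0
eef_pos: [0.5186, 0.0017, 0.0872]
tcp_rot: [-179.9, -0.0, -86.3]
ft_force: [-12.8, 3.8, 32.6]
gripper_width: 0.213
grip_force: 62.5
```

Emit:
move_arm(
  commands=[
    [0,0.02,-0.06,0,0,0,1],
    [0,0,0,0,0,0,1],
    [0,0,0,0,0,0,1],
    [0,0,0,0,0,0,1],
  ],
)

```text
time: 21.4
eef_pos: [0.5185, 0.0017, 0.0874]
tcp_rot: [-179.8, -0.0, -86.4]
ft_force: [-6.7, 2.1, 20.2]
gripper_width: 0.208
grip_force: 61.2
```

```bash
python3 - <<'E'
from h import *
state()
im,d=snap('scene','s9.png')
cv2.imwrite('pics/s9c.png',cv2.resize(im[120:250,270:430,::-1],None,fx=4,fy=4,interpolation=cv2.INTER_CUBIC))
for n in('scene','top'):
  if n=='top':im,d=snap(n,'t9.png')
  for t in('lid_tip','lid_hole','pin'):print(n,t,[(np.round(a['centre'],3).tolist(),round(a['conf'],2)) for a in arm.mark_of(t,n)[:2]])
  W=cloud(n,d).reshape(-1,3); u=np.array([-.0628,.998]);J=(W[:,:2]-[.5225,-.0745])@np.c_[[.998,.0628],u]
  m=(abs(J[:,0])<.034)&(W[:,2]>.045)&(W[:,2]<.072)
  for a,b in((-.03,.0),(.0,.045),(.05,.06),(.09,.103)):
    s=m&(J[:,1]>a)&(J[:,1]<b)&(abs(J[:,0])<.02);print(a,s.sum(),np.round(np.median(W[s,2]),4))
E
```

```text
{'time': 21.4, 'q': [18.1713, 21.6232, -26.0482, 0.0757, -42.1667, -14.594], 'eef_pos': [0.5185, 0.0017, 0.0874], 'tcp_rot': [-179.8305, -0.0085, -86.3667], 'ft_force': [-6.6826, 2.1499, 20.2263], 'gripper_width': 0.2078, 'grip_force': 61.2016}
scene lid_tip [([0.521, 0.027, 0.052], 0.84), ([0.37, 0.353, -0.004], 0.58)]
scene lid_hole [([0.518, 0.001, 0.062], 0.89)]
scene pin [([0.516, -0.002, 0.022], 0.5)]
-0.03 123 0.0624
0.0 169 0.0638
0.05 31 0.0623
0.09 23 0.0618
top lid_tip []
top lid_hole [([0.52, -0.003, 0.061], 0.65), ([0.52, 0.003, 0.05], 0.24)]
top pin []
-0.03 142 0.0628
0.0 142 0.0636
0.05 2 0.0616
0.09 5 0.0615
```

View pics/s9c.png

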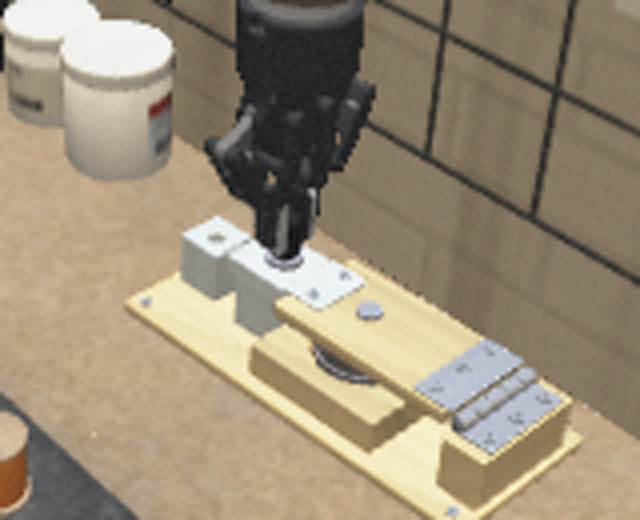

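The lid is shut flat (tongue top z 0.062). In the crop the collar lies on the tongue at (284,262), the pin is home, and the push is a steady 20 N. I'm handing in.

```bash
python3 - <<'E'
from h import *
print(arm.close_job()); state()
E
```

```text
the job is handed in; nothing more can be done
None
the job is handed in; nothing more can be done
```

The job is handed in at about 21.5 s of the 61 s allowed (no verdict came back): the liner is nested in the shell, the lid measured flat shut, and the pin is fully home, still gripped at about 60 N and pressed down with about 20 N.

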